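# Open the safety-capped jar of descaling tablets

### The job

The kettle is due for descaling: open the tall jar of descaling tablets in the grey caddy. It has a push-and-turn safety cap, so press the cap down, keep it down while twisting it anticlockwise until it comes free, lift it straight off, and finish still holding the cap level in the gripper about 6 cm above the jar's open mouth, without putting it down. The jar must stay standing in its well in the caddy, and the kettle, teapot, cups, saucers, spoon and the low tub must be left where they are.

Things in the scene. Friction and masses are not known exactly. Their poses are not given: they have to be found in the camera images.
- jar: The tall jar: square white plastic body 72 x 72 x 96 mm with a blank paper band and a round neck above (34 mm across), about 0.4 kg, loose, in one of the caddy's two wells (which one varies) with 1.5 mm of play; the well keeps it from spinning. Origin: centre of its underside; z up, x and y square to its sides. The flat shoulder, 96 mm up, lies just under the cap.
- jar_mouth (a point): Centre of the jar's mouth, at the rim of the neck, 117.5 mm above the jar's underside; turns with the jar.
- cap: Push-and-turn safety cap on the jar: white plastic, round, ribbed side, 54 mm across, 34 mm high, 0.055 kg, loose. Origin: centre of its lower edge; z up. Closed, its origin is 105 mm above the jar's underside (12.5 mm below the rim) and its x axis is along the jar's x within 3 degrees. Grip its side at any yaw. Not pressed, it barely turns, and lifting it lifts the jar.
- cap_top (a point): Centre of the cap's top, 34 mm above its lower edge. How the cap works: a spring inside holds it up in its lock (5 N, and 0.6 N more per mm pressed). Pressed down 4 mm or more (it bottoms at 7.5 mm) it turns anticlockwise seen from above. After 36 degrees it is free and springs up some mm when let; a stop ends the turn at about 85, so turn by about 60 degrees, then lift straight up.
- caddy: Grey plastic organiser, 83 (x) x 162 (y) x 55 mm high, fixed to the ledge, with two square wells 75 mm wide and a 4 mm floor, their centres 39.5 mm from its own centre along its y axis. Origin: centre of its underside.
- tub: The low tub in the caddy's other well: square, white plastic, 72 x 72 mm, 76 mm high with a flat square lid. To be left alone. Origin: centre of its underside.
- kettle: Brushed steel electric kettle, 165 mm across and 215 mm high, spout along its -y, handle reaching 138 mm along its +y; stands on a round black base 20 mm high. Origin: centre of its underside.
- teapot: Turquoise ceramic teapot with its lid, 144 mm across, 140 mm high, spout along its -y to 125 mm, handle along its +y to 117 mm. Origin: centre of its underside.
- saucer1: Steel saucer, 136 mm across, 9 mm high, beside the caddy. Origin: centre of its underside.
- cup1: Glass cup on saucer1, 76 mm across, 78 mm high, handle along its +y. Origin: centre of its underside.
- saucer2: Steel saucer like saucer1, towards the far edge of the ledge. Origin: centre of its underside.
- cup2: Glass cup on saucer2, like cup1. Origin: centre of its underside.
- spoon: Steel teaspoon lying on the ledge, 145 mm long along its x, bowl at +x, about 10 mm high. Origin: middle of its length on the ledge.

How it is judged (in metres and radians):
On the way, in this order (a step that is already met when the one before it is completed fails the run):
1. the cap is pressed down on the jar by at least 3.5 mm (z of cap in the frame of jar below 0.1015 m), for 0.1 s.
2. the cap has been turned past its lock, by at least 32 degrees, while still on the neck (angle between the x axis of cap and the x axis of jar, either way round above 0.56 rad and z of cap in the frame of jar below 0.117 m), for 0.1 s.
3. the cap is lifted clear of the neck (z of cap in the frame of jar_mouth above 0.01 m), for 0.1 s.
At the end, for the whole second after the job is handed in: The fingers alone hold the cap, still and level (0.25 rad), its lower edge 30 to 110 mm above the jar's rim and within 25 mm of the mouth's centre sideways; the jar stands upright on the floor of its well, within 12 mm of its start; the bystanders are within 30 mm of theirs (z of cap in the frame of jar_mouth between 0.03 and 0.11 m and horizontal distance between cap and jar_mouth below 0.025 m and angle between cap's own z axis and vertical below 0.25 rad and contact force between the fingers and cap above 1 N and contact force between cap and jar below 0.1 N and contact force between cap and caddy below 0.1 N and linear speed of cap below 0.03 m/s and z of jar in the frame of caddy below 0.01 m and angle between jar's own z axis and vertical below 0.08 rad and distance of jar from where it was at the start of the episode below 0.012 m and distance of each of kettle, teapot, cup1, cup2, saucer1, saucer2, spoon, tub from where it was at the start of the episode below 0.03 m); the arm keeps its last pose, push and grip.
It fails at once if the jar is lifted over 15 mm or tipped over 0.2 rad (z of jar in the frame of caddy above 0.019 m or angle between jar's own z axis and vertical above 0.2 rad).
It fails at once if a bystander is moved over 30 mm or the kettle, teapot, a cup or the tub is tipped (distance of any of kettle, teapot, cup1, cup2, saucer1, saucer2, spoon, tub from where it was at the start of the episode above 0.03 m or angle between any of kettle, teapot, cup1, cup2, tub's own z axis and vertical above 0.3 rad).
It also fails if it takes over 35 s, if anything falls off the work surface, if the arm or the gripper's body presses on something with over 40 N, if the wrist force passes 120 N, or if a joint passes its speed limit or range.

### The arm

A 6-joint arm with a two-finger parallel gripper is mounted at the origin on the work surface. World frame = base frame: x ahead of the robot, y to its left, z up, the work surface at z = 0. Lengths are in mm, angles in rad, forces in N, time in s.
With the tool pointing down it reaches from about 350 to 875 mm from the base axis. Payload 4.2 kg.
Tool frame: the origin (TCP) lies midway between the tips of the shut fingers; the grasp point (between the pads) lies 19 mm behind it (arm.grip_point_offset is the z of the grasp point in the tool frame, in mm); z points along the fingers, x is the direction in which the jaws open and shut, and the axes are right-handed (so a half turn about z gives the same grasp; the last joint's range is limited). The gripper opens to 85 mm and grips with 20 to 120 N. Pads are 22 mm wide; open, the fingers measure 114 mm over their backs; the gripper's body (76 mm by 85 mm) begins 54 mm behind the grasp point. The pads swing forward as they close: fully open they stand 13 mm farther back than shut.
Start: joints at [1.422, 0.385, 0.008, 0, -1.194, -0.259], TCP at [247.836, 573.739, 231.312] pointing down, gripper open.
Joint ranges: [-3.14, 3.14], [-1.21, 2.06], [-1.07, 1.41], [-3.16, 2.05], [-2.99, -0.16], [-3.1, 3.1]. Speed limits (rad/s): [2.79, 2.79, 3.14, 3.14, 3.14, 3.14].

### API

Orientations are given as a unit quaternion [x, y, z, w].
In Python, from bench import arm gives the robot as it stands.
- The arm moves only by the shell command python3 -m jog 'ROWS'. ROWS is JSON, a list of rows, each an object of numbers: "hand": the finger opening in mm, from 0 to 85.4; "dx", "dy", "dz": the shift along the tool's x, y, z in mm; "rx", "ry", "rz": the turn, a rotation vector about the tool's x, y, z in rad. A call has 1 to 5 rows; each row shifts and turns the commanded pose from where the row before left it, along the tool's axes as they then stand; what a row does not reach is not made up. A row lasts 1/12 s, in which the tool goes at most 41.7 mm and 7.16 degrees, less where a joint would pass 70% of its speed; a pose out of reach is approached as far as the arm can. A call with a gripper value outside its range is refused whole. The fingers move at their own pace and stop on an object; the grip force is fixed at half the most. Time passes only in rows, so rows that do not move let the fingers close. It gives the time, the measured TCP pose, the force and the opening at its end, in the units of the state.
- arm.read_state(): the state, without advancing time (a new reading comes with each control period).
- arm.get_image(name): name is "scene" or "top"; returns a dict with "img" (400x640x3 uint8, red, green, blue), "depth" (400x640 float32, mm along the optical axis (not along the pixel's ray), 0 where there is no reading), "intrinsics" (3x3 intrinsics, pixels), "R" (3x3) and "t" (3): a world point X has camera coordinates R X + t. Camera axes: x right, y down, z forward; pixel columns grow to the right and rows downward; lengths in mm; the calibration is good to about 2 mm. A picture is of the moment at which its call begins.
- arm.job_done(): hands the job in, once; it reports no verdict.
The state is a dict: "clock": time; "joints": joint angles; "joint_vel": joint speeds; "joint_efforts": joint torques, N m; "position": TCP position; "ee_rot": TCP orientation; "contact_force": force on the tool from outside, world axes, zero at the start; "wrist_torque": the same for the moment, N m; "gripper_width": finger opening in mm.
Only numpy, scipy, OpenCV 4.12 (cv2) and the standard library are available. Lean on these libraries where they do the work, as an engineer would, in place of code of your own. Each camera call takes 0.05 s, during which the arm holds its last target.

## Working session

There is one attempt and no reset: what is moved stays moved. The work goes in short steps, Python scripts to look and compute and a shell command to move; the robot and the scene stay as the last step left them, time stands still between calls to the robot, and variables do not carry over. Pictures are saved under pics/ and viewed, and the job is handed in when it is done.

```bash
ls; mkdir -p pics; python3 - <<'E'
from bench import arm
import cv2,pickle
print(arm.read_state())
for n in("scene","top"):
    d=arm.get_image(n); cv2.imwrite(f"pics/{n}0.png",d["img"][:,:,::-1]); pickle.dump(d,open(f"{n}0.pkl","wb"))
    print(n,d["intrinsics"],d["R"],d["t"])
E
```

```text
pics
{'clock': 0.0, 'joints': array([ 1.42157809e+00,  3.85567226e-01,  6.59181162e-03, -5.37517583e-04,
       -1.19400686e+00, -2.58602666e-01]), 'joint_vel': array([-0.00162057, -0.00079887, -0.00190636, -0.00083693,  0.00156868,
       -0.00013593]), 'joint_efforts': array([ 1.54796377e-03, -3.92292488e+01,  1.88398272e+01,  4.18598548e+00,
       -4.54592344e-03, -7.16492679e-06]), 'position': array([247.61707012, 573.19617966, 230.1961285 ]), 'ee_rot': array([-5.49184536e-01,  8.35700358e-01, -6.47226855e-04, -9.15469951e-04]), 'contact_force': array([-0.60712006, -0.1711308 , -0.80667847]), 'wrist_torque': array([ 0.03381748, -0.04216246,  0.01632764]), 'gripper_width': 85.47321895735364}
scene [[382.4415162    0.         317.64136698]
 [  0.         382.4415162  196.74372067]
 [  0.           0.           1.        ]] [[ 0.41492825  0.90955392 -0.02337108]
 [ 0.49510196 -0.24726159 -0.83290801]
 [-0.76335352  0.33402599 -0.55291775]] [-305.03737609 -186.92509784 1624.67425104]
top [[481.9694467    0.         325.5533564 ]
 [  0.         481.9694467  194.53494671]
 [  0.           0.           1.        ]] [[-7.76522062e-04 -9.99986244e-01 -5.18727719e-03]
 [-9.94057108e-01  1.33656929e-03 -1.08851641e-01]
 [ 1.08857077e-01  5.07192406e-03 -9.94044472e-01]] [  80.00885636  563.75461439 1181.19146898]
```

View pics/scene0.png

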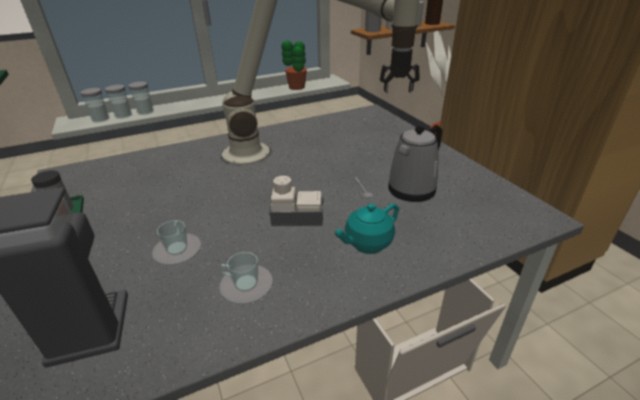

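View pics/top0.png

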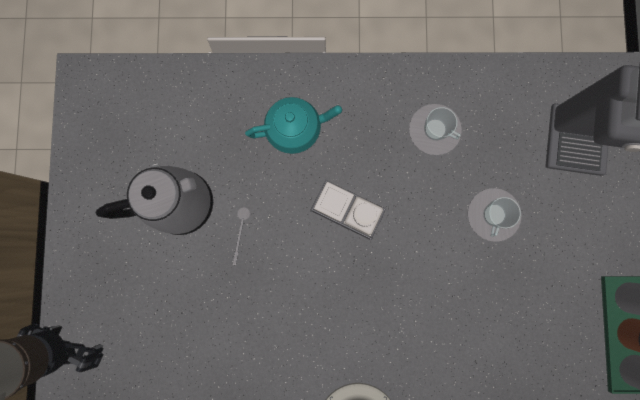

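The jar's cap is at about (283,185) in the scene view and (365,214) in the top view. The tub's square lid is to its left in the top view, at (333,201). Next I'll measure the cap and the caddy's yaw.

```bash
cat > h.py <<'E'
import numpy as np,cv2,pickle
def pts(d,mask=None):
    K=d["intrinsics"];z=d["depth"];v,u=np.mgrid[:z.shape[0],:z.shape[1]]
    c=np.stack([(u-K[0,2])/K[0,0]*z,(v-K[1,2])/K[1,1]*z,z],-1)
    return (c-d["t"])@d["R"]   # R^T(c-t)
def ray(d,u,v,h):
    K=d["intrinsics"];r=np.array([(u-K[0,2])/K[0,0],(v-K[1,2])/K[1,1],1.])@d["R"]
    o=-d["t"]@d["R"]; return o+r*(h-o[2])/r[2]
E
python3 - <<'E'
from h import *
for n in("top","scene"):
    d=pickle.load(open(n+"0.pkl","rb"));P=pts(d)
    ok=d["depth"]>0
    loc=ok&(np.hypot(P[...,0]-540,P[...,1]-70)<160)
    for nm,a,b in(("cap",128,158),("shoulder",92,112),("tub",72,90),("all",20,200)):
        m=loc&(P[...,2]>a)&(P[...,2]<b)
        m=m.astype(np.uint8)
        nl,lab,st,ce=cv2.connectedComponentsWithStats(m)
        if nl<2: print(n,nm,"none");continue
        i=1+st[1:,4].argmax();mm=lab==i
        q=P[mm];print(n,nm,st[i],ce[i],"mean",q.mean(0).round(1),"med z",np.median(q[:,2]).round(1),"bbox",q.min(0).round(0),q.max(0).round(0))
        r=cv2.minAreaRect(q[:,:2].astype(np.float32));print("   rect",r)
    y0,x0=(175,300) if n=="top" else (160,255)
    c=d["img"][y0:y0+75,x0:x0+100,::-1];cv2.imwrite(f"pics/{n}0c.png",cv2.resize(c,(800,600),interpolation=cv2.INTER_CUBIC))
E
```

```text
top cap [353 202  24  24 445] [364.79775281 213.88314607] mean [507.3 -10.3 142.2] med z 142.4 bbox [482. -37. 130.] [535.  16. 148.]
   rect ((508.2557678222656, -9.896614074707031), (52.8854866027832, 52.55415725708008), 1.9365875720977783)
top shoulder [345 197  38  38 445] [362.46292135 216.20449438] mean [504.9  -8.   99.1] med z 99.3 bbox [463. -55.  92.] [551.  33. 111.]
   rect ((507.9163513183594, -10.81121826171875), (71.75716400146484, 71.55442810058594), 63.79756546020508)
top tub [314 182  40  40 930] [333.49032258 201.15698925] mean [542.3  60.1  81. ] med z 81.1 bbox [495.  13.  73.] [589. 107.  88.]
   rect ((542.7540283203125, 60.162574768066406), (73.82129669189453, 74.23883819580078), 63.638771057128906)
top all [ 310  179   76   61 2291] [347.90833697 209.41597556] mean [521.7  26.5  91.3] med z 82.7 bbox [452. -67.  20.] [600. 118. 148.]
   rect ((524.7402954101562, 24.452438354492188), (165.84979248046875, 87.62997436523438), 63.53962326049805)
scene cap [273 176  18  13 193] [281.62694301 181.72020725] mean [513.9 -14.6 139.7] med z 141.4 bbox [481. -39. 128.] 
[... 169 characters left out ...]
         195.09433962] mean [525.2 -17.5  99.1] med z 99.1 bbox [465. -57.  92.] [551.  32. 112.]
   rect ((511.1754150390625, -13.4356689453125), (70.93196105957031, 68.00817108154297), 62.148712158203125)
scene tub [296 191  25  15 357] [308.45658263 198.06442577] mean [548.   56.2  80. ] med z 80.4 bbox [495.  10.  72.] [591. 105.  85.]
   rect ((543.2201538085938, 57.975799560546875), (74.08049011230469, 79.30475616455078), 63.36656951904297)
scene all [ 269  176   54   46 1811] [293.86140254 202.34953065] mean [544.3   9.3  75.6] med z 77.8 bbox [465. -68.  20.] [599. 113. 145.]
   rect ((528.3241577148438, 20.464622497558594), (164.28701782226562, 85.79964447021484), 64.93291473388672)
```

View pics/top0c.png

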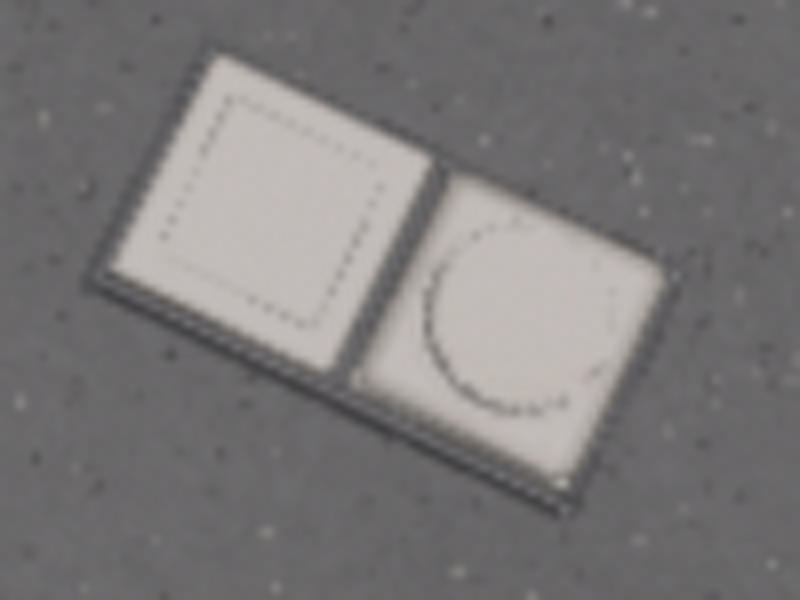

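View pics/scene0c.png

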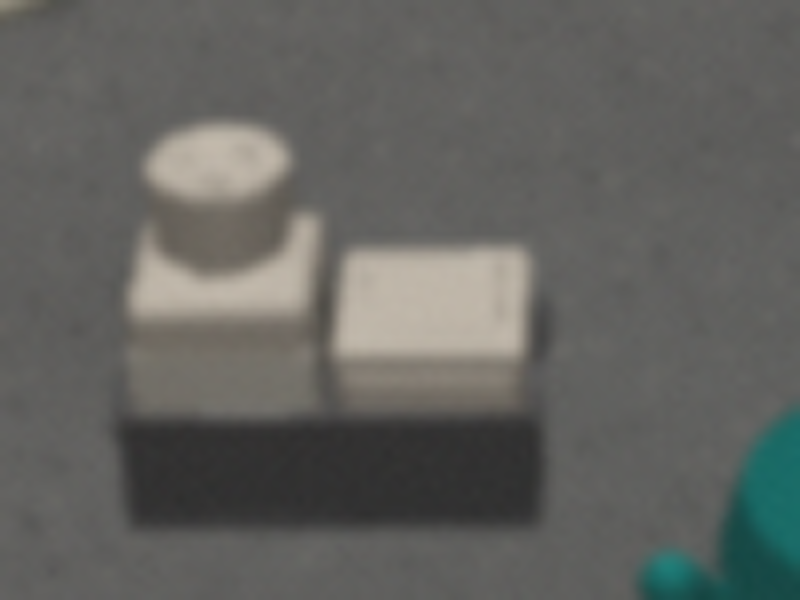

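The cap's centre is at about (508, -10.5) with its top at z = 143, which agrees between the two views. The caddy's long axis is at about 63.7°. The top of the caddy is lower than the cap, so I can grip at any yaw. I'll move over the cap at height first.

```bash
python3 -m jog '[{"dx":12,"dy":-13,"dz":-20},{"dx":24,"dy":-26,"dz":-20},{"dx":24,"dy":-26,"dz":-20},{"dx":24,"dy":-26,"dz":-20},{"dx":24,"dy":-26,"dz":-10}]'
python3 - <<'E'
from h import *
from bench import arm
from scipy.spatial.transform import Rotation as R
s=arm.read_state();M=R.from_quat(s["ee_rot"]).as_matrix()
print(s["clock"],s["joints"].round(3),s["position"].round(1)); print(M.round(3)); print(M.T@(np.array([508,-10.5,250])-s["position"]))
E
```

```text
0.1 [ 1.422  0.385  0.007 -0.    -1.194 -0.259] [247.7 573.3 230.3]
[[-0.397 -0.918 -0.001]
 [-0.918  0.397 -0.002]
 [ 0.002 -0.    -1.   ]]
[ 432.58587596 -470.60091149  -18.77007129]$[0]: bad value
```

```bash
python3 -m jog '[{"hand":85,"dx":12,"dy":-13,"dz":-20,"rx":0,"ry":0,"rz":0},{"hand":85,"dx":24,"dy":-26,"dz":-20,"rx":0,"ry":0,"rz":0},{"hand":85,"dx":24,"dy":-26,"dz":-20,"rx":0,"ry":0,"rz":0},{"hand":85,"dx":24,"dy":-26,"dz":-20,"rx":0,"ry":0,"rz":0},{"hand":85,"dx":24,"dy":-26,"dz":-10,"rx":0,"ry":0,"rz":0}]'
cat > st.py <<'E'
from h import *
from bench import arm
from scipy.spatial.transform import Rotation as R
import sys
tx,ty,tz=map(float,sys.argv[1:4])
s=arm.read_state();M=R.from_quat(s["ee_rot"]).as_matrix()
print(round(s["clock"],2),s["joints"].round(3),s["position"].round(1),"F",s["contact_force"].round(1),"T",s["wrist_torque"].round(2),"w",round(s["gripper_width"],1)); print(M.round(4).tolist())
print("to go tool:",(M.T@(np.array([tx,ty,tz])-s["position"])).round(1), "yaw x",np.degrees(np.arctan2(M[1,0],M[0,0])).round(1),"levelling rotvec(tool)",
 np.cross(M[:,2],[0,0,-1])@M)
E
python3 st.py 508 -10.5 250
```

```text
clock: 0.52
position: [313.1, 427.3, 323.5]
ee_rot: [-0.55, 0.835, 0.001, 0.001]
contact_force: [1.2, 0.3, 0.6]
gripper_width: 85.0
0.52 [ 1.245e+00  1.660e-01 -6.500e-02  1.000e-03 -1.337e+00 -8.200e-02] [313.1 427.3 323.5] F [1.2 0.3 0.6] T [ 0.04 -0.09  0.01] w 85.0
[[-0.3958, -0.9183, 0.0017], [-0.9183, 0.3958, 0.0025], [-0.003, -0.0006, -1.0]]
to go tool: [ 325.1 -352.2   72.8] yaw x -113.3 levelling rotvec(tool) [-6.06249797e-04  2.99107101e-03  6.84050326e-23]
```

```bash
python3 -m jog '[{"hand":85,"dx":24,"dy":-26,"dz":0,"rx":0,"ry":0,"rz":0},{"hand":85,"dx":24,"dy":-26,"dz":0,"rx":0,"ry":0,"rz":0},{"hand":85,"dx":24,"dy":-26,"dz":0,"rx":0,"ry":0,"rz":0},{"hand":85,"dx":24,"dy":-26,"dz":0,"rx":0,"ry":0,"rz":0},{"hand":85,"dx":24,"dy":-26,"dz":0,"rx":0,"ry":0,"rz":0}]'
python3 -m jog '[{"hand":85,"dx":24,"dy":-26,"dz":0,"rx":0,"ry":0,"rz":0},{"hand":85,"dx":24,"dy":-26,"dz":0,"rx":0,"ry":0,"rz":0},{"hand":85,"dx":24,"dy":-26,"dz":0,"rx":0,"ry":0,"rz":0},{"hand":85,"dx":24,"dy":-26,"dz":0,"rx":0,"ry":0,"rz":0},{"hand":85,"dx":24,"dy":-26,"dz":0,"rx":0,"ry":0,"rz":0}]'
python3 st.py 508 -10.5 250
```

```text
clock: 0.93
position: [384.2, 264.6, 321.1]
ee_rot: [-0.549, 0.836, 0.0, -0.0]
contact_force: [-0.4, -0.3, 0.3]
gripper_width: 84.6
clock: 1.35
position: [455.9, 103.0, 321.1]
ee_rot: [-0.549, 0.836, 0.0, -0.0]
contact_force: [0.5, 0.2, -0.5]
gripper_width: 85.2
1.35 [ 0.571  0.055 -0.198 -0.    -1.318  0.592] [455.9 103.  321.1] F [ 0.5  0.2 -0.5] T [ 0.04 -0.04  0.05] w 85.2
[[-0.3964, -0.9181, -0.0003], [-0.9181, 0.3964, 0.0001], [0.0, 0.0004, -1.0]]
to go tool: [ 83.6 -92.8  71.1] yaw x -113.4 levelling rotvec(tool) [ 3.69699999e-04 -2.58303615e-05 -4.44012782e-25]
```

```bash
python3 -m jog '[{"hand":85,"dx":24,"dy":-26,"dz":0,"rx":0,"ry":0,"rz":0},{"hand":85,"dx":22,"dy":-24,"dz":0,"rx":0,"ry":0,"rz":0},{"hand":85,"dx":12,"dy":-14,"dz":0,"rx":0,"ry":0,"rz":0},{"hand":85,"dx":0,"dy":0,"dz":0,"rx":0,"ry":0,"rz":0.12},{"hand":85,"dx":0,"dy":0,"dz":0,"rx":0,"ry":0,"rz":0.12}]'
python3 -m jog '[{"hand":85,"dx":0,"dy":0,"dz":0,"rx":0,"ry":0,"rz":0.12},{"hand":85,"dx":0,"dy":0,"dz":0,"rx":0,"ry":0,"rz":0.12},{"hand":85,"dx":0,"dy":0,"dz":0,"rx":0,"ry":0,"rz":0.12},{"hand":85,"dx":0,"dy":0,"dz":0,"rx":0,"ry":0,"rz":0},{"hand":85,"dx":0,"dy":0,"dz":0,"rx":0,"ry":0,"rz":0}]'
python3 st.py 508 -10.5 200
```

```text
clock: 1.77
position: [491.7, 24.8, 320.5]
ee_rot: [-0.441, 0.897, 0.0, -0.001]
contact_force: [-0.3, 0.4, 0.6]
gripper_width: 85.0
clock: 2.18
position: [491.5, 26.1, 321.0]
ee_rot: [-0.279, 0.96, 0.0, -0.0]
contact_force: [0.5, 0.6, 0.0]
gripper_width: 85.0
2.18 [ 0.384  0.101 -0.148 -0.    -1.323  0.182] [491.5  26.1 321. ] F [0.5 0.6 0. ] T [ 0.02 -0.01 -0.03] w 85.0
[[-0.8441, -0.5362, -0.0007], [-0.5362, 0.8441, -0.0001], [0.0007, 0.0003, -1.0]]
to go tool: [  5.6 -39.8 121. ] yaw x -147.6 levelling rotvec(tool) [ 2.75948220e-04 -6.72974861e-04  6.45951872e-24]
```

```bash
python3 -m jog '[{"hand":85,"dx":3,"dy":-20,"dz":20,"rx":0,"ry":0,"rz":0},{"hand":85,"dx":3,"dy":-20,"dz":30,"rx":0,"ry":0,"rz":0},{"hand":85,"dx":0,"dy":0,"dz":35,"rx":0,"ry":0,"rz":0},{"hand":85,"dx":0,"dy":0,"dz":35,"rx":0,"ry":0,"rz":0},{"hand":85,"dx":0,"dy":0,"dz":0,"rx":0,"ry":0,"rz":0}]'
python3 -m jog '[{"hand":85,"dx":0,"dy":0,"dz":0,"rx":0,"ry":0,"rz":0}]'
python3 st.py 508 -10.5 108
python3 - <<'E'
from bench import arm
import cv2
for n in("scene","top"):
    d=arm.get_image(n)
    y0,x0=(130,240) if n=="scene" else (150,300)
    cv2.imwrite(f"pics/{n}1.png",cv2.resize(d["img"][y0:y0+105,x0:x0+140,::-1],(800,600),interpolation=cv2.INTER_CUBIC))
E
```

```text
clock: 2.6
position: [503.0, -11.8, 194.4]
ee_rot: [-0.278, 0.961, 0.001, -0.007]
contact_force: [-0.7, 0.1, -0.5]
gripper_width: 85.2
clock: 2.68
position: [507.3, -11.3, 200.5]
ee_rot: [-0.279, 0.96, -0.0, -0.002]
contact_force: [1.2, -0.4, 0.4]
gripper_width: 85.3
2.68 [ 2.980e-01  2.130e-01 -3.210e-01  1.000e-03 -1.041e+00  2.660e-01] [507.3 -11.3 200.5] F [ 1.2 -0.4  0.4] T [ 0.04 -0.09 -0.03] w 85.3
[[-0.8446, -0.5354, -0.0037], [-0.5354, 0.8446, -0.0018], [0.0041, 0.0004, -1.0]]
to go tool: [-1.4  0.3 92.5] yaw x -147.6 levelling rotvec(tool) [ 4.34789298e-04 -4.05928836e-03 -9.93881801e-23]
```

View pics/scene1.png

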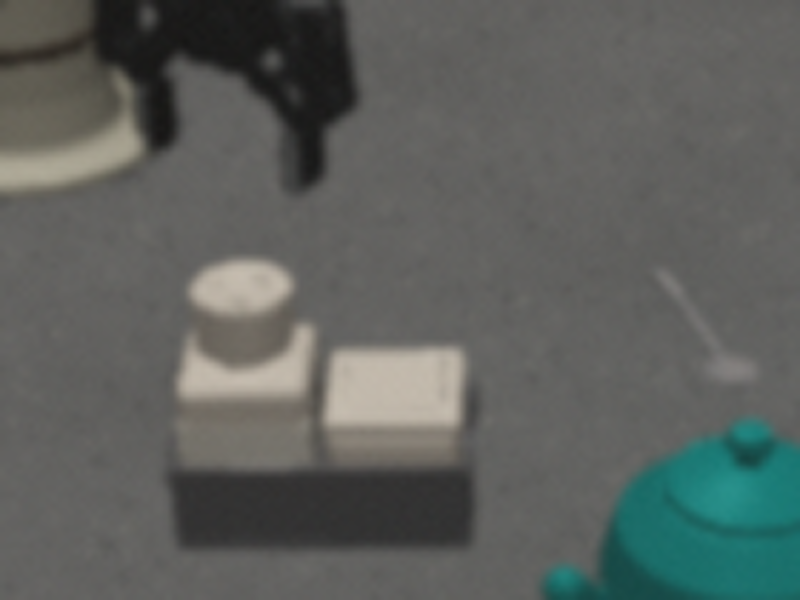

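The crop shows the open fingertips at (160,150) and (300,190), on either side of and above the cap at (243,290). I'll descend to the gripping height.

```bash
python3 -m jog '[{"hand":85,"dx":0,"dy":0,"dz":20,"rx":0,"ry":0,"rz":0},{"hand":85,"dx":0,"dy":0,"dz":25,"rx":0,"ry":0,"rz":0},{"hand":85,"dx":0,"dy":0,"dz":25,"rx":0,"ry":0,"rz":0},{"hand":85,"dx":0,"dy":0,"dz":10,"rx":0,"ry":0,"rz":0},{"hand":85,"dx":0,"dy":0,"dz":0,"rx":0,"ry":0,"rz":0}]'
python3 -m jog '[{"hand":85,"dx":0,"dy":0,"dz":10,"rx":0,"ry":0,"rz":0},{"hand":85,"dx":0,"dy":0,"dz":0,"rx":0,"ry":0,"rz":0},{"hand":85,"dx":0,"dy":0,"dz":0,"rx":0,"ry":0,"rz":0}]'
python3 st.py 508 -10.5 108
```

```text
clock: 3.2
position: [507.8, -10.7, 121.1]
ee_rot: [-0.278, 0.961, -0.0, -0.001]
contact_force: [0.5, -0.4, 0.3]
gripper_width: 85.4
clock: 3.45
position: [508.7, -10.7, 112.3]
ee_rot: [-0.278, 0.961, -0.0, 0.001]
contact_force: [0.6, -0.6, 0.1]
gripper_width: 85.0
3.45 [ 0.299  0.314 -0.438  0.    -0.817  0.265] [508.7 -10.7 112.3] F [ 0.6 -0.6  0.1] T [0.03 0.04 0.02] w 85.0
[[-0.8454, -0.5341, 0.0018], [-0.5341, 0.8454, 0.0003], [-0.0017, -0.0007, -1.0]]
to go tool: [0.5 0.5 4.3] yaw x -147.7 levelling rotvec(tool) [-7.23040292e-04  1.67788083e-03  4.44857601e-23]
```

```bash
python3 -m jog '[{"hand":85,"dx":0,"dy":0,"dz":3,"rx":0,"ry":0,"rz":0},{"hand":70,"dx":0,"dy":0,"dz":0,"rx":0,"ry":0,"rz":0},{"hand":60,"dx":0,"dy":0,"dz":0,"rx":0,"ry":0,"rz":0},{"hand":57,"dx":0,"dy":0,"dz":0,"rx":0,"ry":0,"rz":0},{"hand":55,"dx":0,"dy":0,"dz":0,"rx":0,"ry":0,"rz":0}]'
python3 st.py 508 -10.5 108
python3 -m jog '[{"hand":52,"dx":0,"dy":0,"dz":0,"rx":0,"ry":0,"rz":0},{"hand":40,"dx":0,"dy":0,"dz":0,"rx":0,"ry":0,"rz":0},{"hand":30,"dx":0,"dy":0,"dz":0,"rx":0,"ry":0,"rz":0},{"hand":20,"dx":0,"dy":0,"dz":0,"rx":0,"ry":0,"rz":0},{"hand":20,"dx":0,"dy":0,"dz":0,"rx":0,"ry":0,"rz":0}]'
python3 st.py 508 -10.5 108
```

```text
clock: 3.87
position: [507.8, -11.0, 108.5]
ee_rot: [-0.278, 0.961, -0.0, -0.0]
contact_force: [-0.2, -0.2, 0.5]
gripper_width: 54.9
3.87 [ 0.298  0.318 -0.443  0.    -0.81   0.265] [507.8 -11.  108.5] F [-0.2 -0.2  0.5] T [-0.02  0.02  0.01] w 54.9
[[-0.8456, -0.5338, -0.0002], [-0.5338, 0.8456, -0.0002], [0.0002, -0.0001, -1.0]]
to go tool: [-0.4  0.3  0.5] yaw x -147.7 levelling rotvec(tool) [-5.06463795e-05 -2.24990586e-04  1.08201975e-24]
clock: 4.28
position: [507.7, -11.1, 108.5]
ee_rot: [-0.278, 0.961, -0.0, -0.0]
contact_force: [-2.8, -1.0, 5.1]
gripper_width: 52.2
4.28 [ 0.298  0.318 -0.443  0.    -0.81   0.264] [507.7 -11.1 108.5] F [-2.8 -1.   5.1] T [-0.41  0.69 -0.  ] w 52.2
[[-0.8456, -0.5337, -0.0004], [-0.5337, 0.8456, -0.0003], [0.0004, -0.0, -1.0]]
to go tool: [-0.5  0.3  0.5] yaw x -147.7 levelling rotvec(tool) [-4.47815351e-05 -4.48331404e-04  1.74705598e-25]
```

```bash
python3 -m jog '[{"hand":20,"dx":0,"dy":0,"dz":1,"rx":0,"ry":0,"rz":0},{"hand":20,"dx":0,"dy":0,"dz":1,"rx":0,"ry":0,"rz":0},{"hand":20,"dx":0,"dy":0,"dz":0,"rx":0,"ry":0,"rz":0}]'
python3 -m jog '[{"hand":20,"dx":0,"dy":0,"dz":1,"rx":0,"ry":0,"rz":0},{"hand":20,"dx":0,"dy":0,"dz":1,"rx":0,"ry":0,"rz":0},{"hand":20,"dx":0,"dy":0,"dz":0,"rx":0,"ry":0,"rz":0}]'
python3 -m jog '[{"hand":20,"dx":0,"dy":0,"dz":1,"rx":0,"ry":0,"rz":0},{"hand":20,"dx":0,"dy":0,"dz":0.5,"rx":0,"ry":0,"rz":0},{"hand":20,"dx":0,"dy":0,"dz":0,"rx":0,"ry":0,"rz":0}]'
python3 st.py 508 -10.5 102.5
```

```text
clock: 4.53
position: [507.7, -11.1, 106.4]
ee_rot: [-0.278, 0.961, -0.0, -0.0]
contact_force: [-3.6, -1.7, 6.7]
gripper_width: 52.8
clock: 4.78
position: [507.7, -11.1, 104.6]
ee_rot: [-0.278, 0.961, -0.0, -0.0]
contact_force: [-3.2, -1.7, 6.5]
gripper_width: 52.4
clock: 5.03
position: [507.7, -11.1, 103.2]
ee_rot: [-0.278, 0.961, -0.0, -0.0]
contact_force: [-3.4, -1.0, 8.0]
gripper_width: 52.5
5.03 [ 0.298  0.325 -0.449  0.001 -0.797  0.264] [507.7 -11.1 103.2] F [-3.4 -1.   8. ] T [-0.4   1.01 -0.06] w 52.5
[[-0.8456, -0.5339, -0.0004], [-0.5339, 0.8456, -0.0005], [0.0007, -0.0002, -1.0]]
to go tool: [-0.6  0.4  0.7] yaw x -147.7 levelling rotvec(tool) [-2.07376794e-04 -6.62033193e-04 -1.31972076e-23]
```

The spring force reads 8.0 N, which matches about 5 mm of press. I'll press 1 mm further and start the turn.

```bash
python3 -m jog '[{"hand":20,"dx":0,"dy":0,"dz":1,"rx":0,"ry":0,"rz":0},{"hand":20,"dx":0,"dy":0,"dz":0,"rx":0,"ry":0,"rz":0},{"hand":20,"dx":0,"dy":0,"dz":0,"rx":0,"ry":0,"rz":-0.05},{"hand":20,"dx":0,"dy":0,"dz":0,"rx":0,"ry":0,"rz":-0.1},{"hand":20,"dx":0,"dy":0,"dz":0,"rx":0,"ry":0,"rz":0}]'
python3 st.py 508 -10.5 102.5
```

```text
clock: 5.45
position: [508.8, -10.8, 102.8]
ee_rot: [-0.351, 0.936, -0.0, 0.001]
contact_force: [-2.7, -1.6, 6.8]
gripper_width: 52.4
5.45 [ 0.299  0.327 -0.449  0.001 -0.793  0.418] [508.8 -10.8 102.8] F [-2.7 -1.6  6.8] T [-0.3   0.72  0.08] w 52.4
[[-0.7538, -0.6571, 0.002], [-0.6571, 0.7538, -0.0], [-0.0015, -0.0013, -1.0]]
to go tool: [0.4 0.7 0.3] yaw x -138.9 levelling rotvec(tool) [-1.32857002e-03  1.48129710e-03 -6.87566314e-25]
```

```bash
python3 -m jog '[{"hand":20,"dx":0,"dy":0,"dz":0.5,"rx":0,"ry":0,"rz":-0.1},{"hand":20,"dx":0,"dy":0,"dz":0,"rx":0,"ry":0,"rz":-0.1},{"hand":20,"dx":0,"dy":0,"dz":0,"rx":0,"ry":0,"rz":-0.1},{"hand":20,"dx":0,"dy":0,"dz":0,"rx":0,"ry":0,"rz":0},{"hand":20,"dx":0,"dy":0,"dz":0,"rx":0,"ry":0,"rz":0}]'
python3 st.py 508 -10.5 102.5
python3 - <<'E'
from bench import arm
import cv2
d=arm.get_image("scene")
cv2.imwrite("pics/scene2.png",cv2.resize(d["img"][130:235,240:380,::-1],(800,600),interpolation=cv2.INTER_CUBIC))
E
```

```text
clock: 5.87
position: [508.7, -10.8, 102.3]
ee_rot: [-0.486, 0.874, -0.001, 0.001]
contact_force: [-2.6, -0.4, 9.0]
gripper_width: 52.5
5.87 [ 0.299  0.327 -0.449  0.001 -0.792  0.715] [508.7 -10.8 102.3] F [-2.6 -0.4  9. ] T [-0.26  0.73  0.02] w 52.5
[[-0.5284, -0.849, 0.0019], [-0.849, 0.5284, -0.0001], [-0.0009, -0.0017, -1.0]]
to go tool: [ 0.1  0.8 -0.2] yaw x -121.9 levelling rotvec(tool) [-1.65797197e-03  8.95025206e-04  1.34437048e-24]
```

View pics/scene2.png

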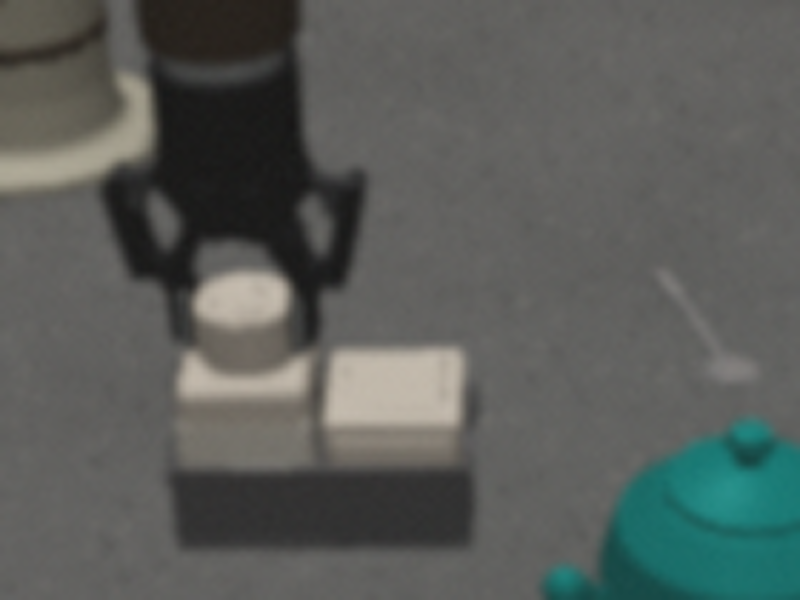

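The fingers are gripping the cap at (190,300) and (300,310). The cap top has dropped from about row 290 to 297, so it is pressed down, and the jar is standing square. I'll continue the turn.

```bash
python3 -m jog '[{"hand":20,"dx":0,"dy":0,"dz":0,"rx":0,"ry":0,"rz":-0.1},{"hand":20,"dx":0,"dy":0,"dz":0,"rx":0,"ry":0,"rz":-0.1},{"hand":20,"dx":0,"dy":0,"dz":0,"rx":0,"ry":0,"rz":-0.1},{"hand":20,"dx":0,"dy":0,"dz":0,"rx":0,"ry":0,"rz":-0.1},{"hand":20,"dx":0,"dy":0,"dz":0,"rx":0,"ry":0,"rz":-0.1}]'
python3 st.py 508 -10.5 102.5
python3 -m jog '[{"hand":20,"dx":0,"dy":0,"dz":0,"rx":0,"ry":0,"rz":-0.1},{"hand":20,"dx":0,"dy":0,"dz":0,"rx":0,"ry":0,"rz":-0.07},{"hand":20,"dx":0,"dy":0,"dz":0,"rx":0,"ry":0,"rz":0},{"hand":20,"dx":0,"dy":0,"dz":0,"rx":0,"ry":0,"rz":0}]'
python3 st.py 508 -10.5 102.5
python3 - <<'E'
from bench import arm
import cv2
d=arm.get_image("scene")
cv2.imwrite("pics/scene3.png",cv2.resize(d["img"][130:235,240:380,::-1],(800,600),interpolation=cv2.INTER_CUBIC))
E
```

```text
clock: 6.33
position: [508.5, -10.6, 102.2]
ee_rot: [-0.688, 0.726, -0.0, 0.001]
contact_force: [-3.7, -0.0, 6.9]
gripper_width: 52.5
6.33 [ 0.299  0.327 -0.45   0.    -0.793  1.219] [508.5 -10.6 102.2] F [-3.7 -0.   6.9] T [ 0.08  0.95 -0.05] w 52.5
[[-0.0528, -0.9986, 0.0014], [-0.9986, 0.0528, 0.0004], [-0.0005, -0.0014, -1.0]]
to go tool: [-0.1  0.5 -0.3] yaw x -93.0 levelling rotvec(tool) [-1.41648892e-03  5.10693012e-04 -3.14991312e-23]
clock: 6.67
position: [508.5, -10.8, 102.2]
ee_rot: [0.746, -0.666, 0.001, -0.001]
contact_force: [-2.5, 0.2, 8.4]
gripper_width: 52.5
6.67 [ 2.990e-01  3.270e-01 -4.500e-01  1.000e-03 -7.930e-01  1.385e+00] [508.5 -10.8 102.2] F [-2.5  0.2  8.4] T [-0.04  0.91  0.02] w 52.5
[[0.1129, -0.9936, 0.0016], [-0.9936, -0.1129, 0.0001], [0.0001, -0.0016, -1.0]]
to go tool: [-0.3  0.5 -0.3] yaw x -83.5 levelling rotvec(tool) [-1.56726179e-03 -1.25111276e-04 -5.98193775e-24]
```

View pics/scene3.png

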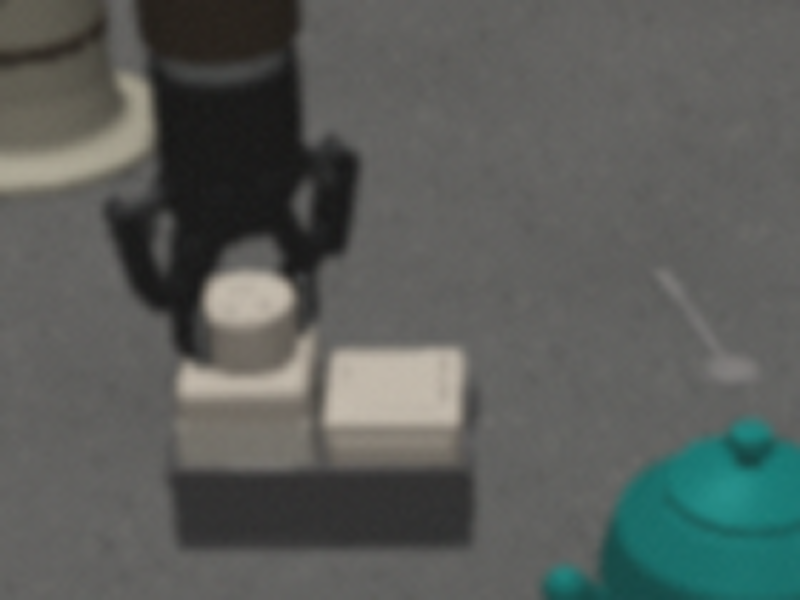

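The hand has turned 64° with almost no torque about the tool axis, and the cap is still down at row 297. Next is a slow test lift while I watch the vertical force; −4 N would mean the jar is coming up too.

```bash
python3 -m jog '[{"hand":20,"dx":0,"dy":0,"dz":-1.5,"rx":0,"ry":0,"rz":0},{"hand":20,"dx":0,"dy":0,"dz":-1.5,"rx":0,"ry":0,"rz":0},{"hand":20,"dx":0,"dy":0,"dz":-1.5,"rx":0,"ry":0,"rz":0},{"hand":20,"dx":0,"dy":0,"dz":-1.5,"rx":0,"ry":0,"rz":0},{"hand":20,"dx":0,"dy":0,"dz":0,"rx":0,"ry":0,"rz":0}]'
python3 -m jog '[{"hand":20,"dx":0,"dy":0,"dz":-1.5,"rx":0,"ry":0,"rz":0},{"hand":20,"dx":0,"dy":0,"dz":-1.5,"rx":0,"ry":0,"rz":0},{"hand":20,"dx":0,"dy":0,"dz":-1.5,"rx":0,"ry":0,"rz":0},{"hand":20,"dx":0,"dy":0,"dz":-1.5,"rx":0,"ry":0,"rz":0},{"hand":20,"dx":0,"dy":0,"dz":0,"rx":0,"ry":0,"rz":0}]'
python3 st.py 508 -10.5 185
```

```text
clock: 7.13
position: [508.5, -10.7, 107.8]
ee_rot: [0.746, -0.666, 0.0, -0.001]
contact_force: [-2.1, 0.3, 6.0]
gripper_width: 52.7
clock: 7.55
position: [507.8, -10.8, 113.0]
ee_rot: [0.746, -0.666, -0.0, 0.0]
contact_force: [0.0, 0.2, -1.3]
gripper_width: 52.7
7.55 [ 0.299  0.312 -0.437 -0.    -0.821  1.384] [507.8 -10.8 113. ] F [ 0.   0.2 -1.3] T [-0.01  0.02 -0.01] w 52.7
[[0.1118, -0.9937, -0.0003], [-0.9937, -0.1118, 0.0002], [-0.0002, 0.0003, -1.0]]
to go tool: [ -0.3  -0.2 -72. ] yaw x -83.6 levelling rotvec(tool) [3.01010672e-04 2.47393521e-04 3.35021770e-24]
```

The vertical force reads −1.3 N, close to the cap's own weight of about 0.5 N, so the cap is free. I'll lift it straight up to about 60 mm above the rim.

```bash
python3 -m jog '[{"hand":20,"dx":0,"dy":0,"dz":-3,"rx":0,"ry":0,"rz":0},{"hand":20,"dx":0,"dy":0,"dz":-4,"rx":0,"ry":0,"rz":0},{"hand":20,"dx":0,"dy":0,"dz":-5,"rx":0,"ry":0,"rz":0},{"hand":20,"dx":0,"dy":0,"dz":-5,"rx":0,"ry":0,"rz":0},{"hand":20,"dx":0,"dy":0,"dz":-7,"rx":0,"ry":0,"rz":0}]'
python3 -m jog '[{"hand":20,"dx":0,"dy":0,"dz":-10,"rx":0,"ry":0,"rz":0},{"hand":20,"dx":0,"dy":0,"dz":-10,"rx":0,"ry":0,"rz":0},{"hand":20,"dx":0,"dy":0,"dz":-10,"rx":0,"ry":0,"rz":0},{"hand":20,"dx":0,"dy":0,"dz":-8,"rx":0,"ry":0,"rz":0},{"hand":20,"dx":0,"dy":0,"dz":-5,"rx":0,"ry":0,"rz":0}]'
python3 -m jog '[{"hand":20,"dx":0,"dy":0,"dz":0,"rx":0,"ry":0,"rz":0},{"hand":20,"dx":0,"dy":0,"dz":0,"rx":0,"ry":0,"rz":0},{"hand":20,"dx":0,"dy":0,"dz":0,"rx":0,"ry":0,"rz":0},{"hand":20,"dx":0,"dy":0,"dz":0,"rx":0,"ry":0,"rz":0}]'
python3 st.py 508 -10.5 181
python3 - <<'E'
from bench import arm
from h import *
for n in("scene","top"):
    d=arm.get_image(n); pickle.dump(d,open(n+"9.pkl","wb"))
    y0,x0=(130,240) if n=="scene" else (150,300)
    cv2.imwrite(f"pics/{n}9.png",cv2.resize(d["img"][y0:y0+105,x0:x0+140,::-1],(800,600),interpolation=cv2.INTER_CUBIC))
    P=pts(d);ok=d["depth"]>0;im=d["img"].astype(int)
    white=ok&(im.min(-1)>110)&(np.hypot(P[...,0]-508,P[...,1]+10)<50)
    for a,b in((92,108),(114,130),(160,240)):
        q=P[white&(P[...,2]>a)&(P[...,2]<b)]
        if len(q)>5: print(n,a,b,len(q),q.mean(0).round(1),q.min(0).round(0),q.max(0).round(0),cv2.minAreaRect(q[:,:2].astype(np.float32)))
E
```

```text
clock: 7.97
position: [507.8, -10.9, 137.7]
ee_rot: [0.746, -0.666, -0.0, 0.0]
contact_force: [0.7, -0.4, -0.5]
gripper_width: 52.2
clock: 8.38
position: [508.5, -10.8, 182.0]
ee_rot: [0.746, -0.666, 0.001, -0.001]
contact_force: [-0.4, 0.3, -0.5]
gripper_width: 52.7
clock: 8.72
position: [507.5, -11.0, 179.7]
ee_rot: [0.746, -0.666, -0.0, 0.001]
contact_force: [0.4, -1.0, -1.0]
gripper_width: 52.5
8.72 [ 0.299  0.233 -0.351 -0.    -0.988  1.384] [507.5 -11.  179.7] F [ 0.4 -1.  -1. ] T [-0.02 -0.03 -0.03] w 52.5
[[0.1118, -0.9937, -0.0015], [-0.9937, -0.1118, -0.0003], [0.0001, 0.0015, -1.0]]
to go tool: [-0.4 -0.5 -1.3] yaw x -83.6 levelling rotvec(tool) [ 1.48665853e-03 -1.07954015e-04  1.57532186e-23]
scene 92 108 227 [520.7 -17.2  99.2] [468. -55.  92.] [553.  30. 107.] ((511.69830322265625, -14.199974060058594), (69.95611572265625, 65.15977478027344), 65.0562515258789)
scene 114 130 49 [510.9 -13.6 119.2] [488. -29. 115.] [530.  10. 122.] ((510.9093017578125, -10.72634506225586), (39.83803939819336, 40.14791488647461), 80.42367553710938)
scene 160 240 128 [510.1 -10.3 212.8] [480. -34. 207.] [536.  14. 216.] ((508.9349365234375, -9.24240493774414), (46.89933776855469, 54.215518951416016), 65.44589233398438)
top 92 108 41 [469.6 -22.8  98.5] [463. -33.  93.] [477.  -9. 105.] ((468.2830505371094, -22.7048282623291), (11.841151237487793, 24.08110809326172), 18.0519962310791)
```

View pics/scene9.png

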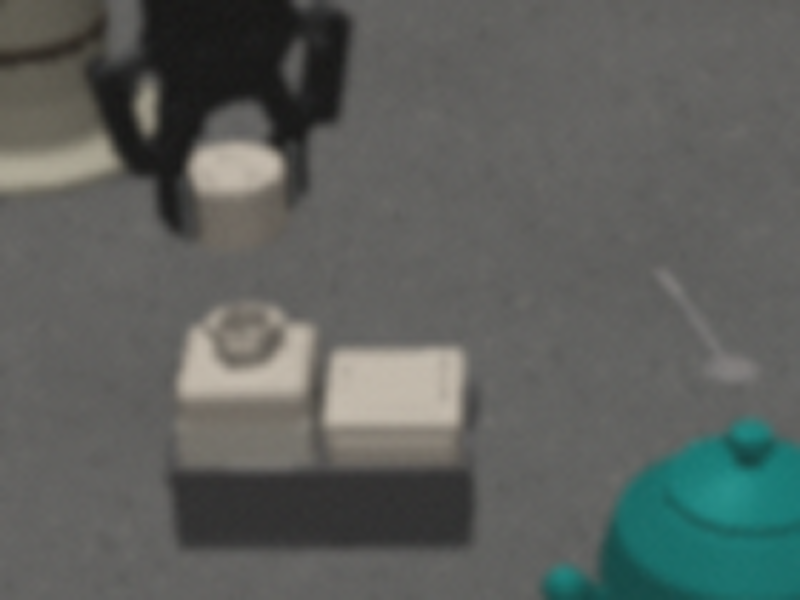

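View pics/top9.png

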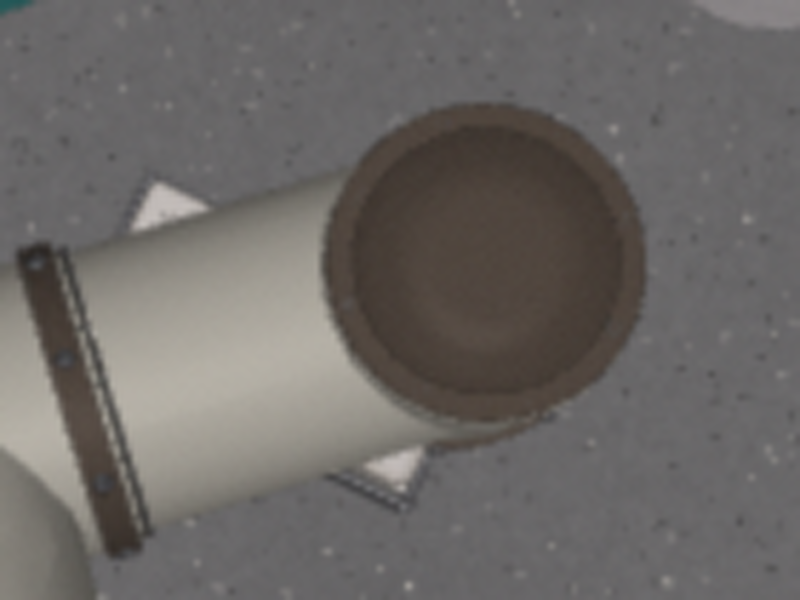

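In the scene crop the cap hangs level in the fingers at (238,190). Below it the open mouth shows at (246,335), and the jar is standing square in its well. The top view is blocked by the arm. Measured cap top is z≈213–214 mm, so its lower edge is about 58 mm above the rim and within about 3 mm sideways. I'm handing in the job.

```bash
python3 -c "
from bench import arm
s=arm.read_state();print(s['joint_vel'].round(3),s['gripper_width'],s['contact_force'])
print(arm.job_done())"
```

```text
[-0.    -0.001  0.004  0.001  0.     0.001] 52.493191308239226 [ 0.95167626 -0.10534759  0.05063738]
the job is handed in; nothing more can be done
None
```

The jar is open, and I handed the job in at about 9 s of the 35 s allowed, with the gripper still holding the cap over the mouth. The hand-in gave no verdict.

**What I did:** I gripped the cap at about 52 mm opening and pressed it down about 6 mm. The force rose to 8–9 N, as the spring should give. I then turned it 64° anticlockwise while pressing and lifted it straight up. It came away with almost no force, so the jar did not lift with it.

**Last checks:**
- **Cap:** it is level, with its lower edge about 58 mm above the rim and within about 3 mm of the mouth's centre. The arm was still.
- **Jar:** it stands square in its well with the shoulder at z ≈ 99 mm, the same as at the start.
- **Bystanders:** in the final scene crop the tub, spoon and teapot look unmoved. I did not look again at the kettle, cups and saucers, but the arm read no contact on the way to the cap.
- **Not confirmed:** the arm hid the jar and cap in the final top view, so these figures come from the scene camera (about 2 mm accuracy) and the arm's readings.

The first jog call was refused because its rows left out some keys. Nothing moved, and I resent it with all of them.

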